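# Load the detector test box and switch on its isolator

### The job

Get the detector test running: set the black module down gently, flat in the empty bay (the one with the green contact pad) of the test box, and shut the box's lid fully. Only when the lid is shut, turn the red rotary isolator on the sloped console a quarter turn clockwise from OFF until it is fully home at ON, and let go of everything. Leave the blue module and the other things on the bench where they are.

Things in the scene. Friction and masses are not known exactly. Their poses are not given: they have to be found in the camera images.
- module: black detector module lying loose on the bench: body 76 (its x) x 46 (its y) x 18 mm, with a white upright fin on top, 50 (x) x 12 (y) x 18 mm, centred, to lift it by; 36 mm high in all, about 120 g. Origin: centre of its underside; z up. Either way round along x is right.
- testbox: grey open box fixed to the bench, outside 102 (its x) x 147 (its y) x 50 mm high, walls, floor and divider 5 mm. A divider (top 43 mm above the bench) parts it into two bays side by side along its y; each bay is 92 mm (x) by 66 mm (y), so a module fits only with its long side along the box's x, about 8 to 10 mm free on each side. Origin: centre of the underside. The lid is hinged along the rim of its +x wall, which is the wall to the robot's left.
- pad: green contact pad, 86 (its x) x 60 (its y) x 2 mm, fixed on the floor of the empty bay and in its centre; axes are those of the box. Origin: centre of the underside, 5 mm above the bench; the module stands on its top, 7 mm above the bench. Which of the two bays it is varies.
- spare: blue module of the same shape and size, already in the other bay; leave it there.
- lid (a joint): angle of the orange lid (rad): 0 shut on the rim, 2.2 fully open, leaning outwards. The panel is 104 mm from hinge to free edge, 147 mm along the hinge, 6 mm thick, 160 g, with a black finger tab (50 mm wide) that sticks out 13 mm beyond the free edge. The hinge has friction, so the lid stays at any angle, and needs up to about 0.2 N m to move.
- lid_hinge (a point): middle of the lid's hinge line, at the level of the lid's underside when shut (50.5 mm above the bench); the hinge line runs along the box's y. At angle a the panel runs from here along the box's direction (-cos a, 0, sin a).
- lid_edge (a point): middle of the lid's free edge on its outer (top) face, 104 mm from the hinge, without the tab.
- console: white wedge-shaped console fixed to the bench, 180 (its x, depth) x 170 (its y) mm, 35 mm high in front (its -x side, towards the robot) and 147 mm at the back; its grey top face slopes at 32 degrees from level and looks up and towards the robot. Origin: centre of the underside.
- isolator_grip (a point): the isolator's handle: a red bar 64 mm long, 14 mm thick, 28 mm high on a red disc (radius 26 mm) on a yellow disc (radius 40 mm), in the middle of the sloped face. This point is on the turning axis, 3 mm outward of the middle of the bar's height: 26 mm out from the grey face, 16 mm out from the top of the red disc, 11 mm below the bar's outer end. z: the turning axis, out of the face; x: along the bar, the way its white pointer line looks; y: across the bar.
- isolator (a joint): angle of the isolator (rad): 0 OFF (bar level, pointer to the robot's left), 1.571 ON (bar up and down the slope, pointer to the upper side); it turns clockwise as seen from outside, about minus the z of isolator_grip. End stops at 0 and 1.571. An over-centre weight inside pulls it to the nearer end: about 0.10 N m at either end, falling to zero at mid-turn, beyond which it falls over to the other end by itself, within about a second.
- slab: dark flat tablet, 145 x 70 x 9 mm, lying on the bench; bystander. Origin: centre of the underside.
- bottle: small white bottle with a blue cap, 44 mm across, 100 mm high; bystander. Origin: centre of the underside.
- driver: screwdriver with a yellow handle, 160 mm long, lying on the bench; bystander.
There are look-alikes about, which are no part of the job. Several things have the shape of the console; the one meant has the colours described above.

How it is judged:
By the outcome, as a careful person would: the job done as asked, in the order asked, and still so for the second after the job is handed in, with the robot touching nothing.
It also fails if it takes over 64 s, if anything falls off the work surface, if the arm or the gripper's body presses on something with over 40 N, if the wrist force passes 120 N, or if a joint passes its speed limit or range.

### The arm

A 6-joint arm with a two-finger parallel gripper is mounted at the origin on the work surface. World frame = base frame: x ahead of the robot, y to its left, z up, the work surface at z = 0. Lengths are in m, angles in rad, forces in N, time in s.
With the tool pointing down it reaches from about 0.25 to 0.775 m from the base axis. Payload 4 kg.
Tool frame: the origin (TCP) lies midway between the tips of the shut fingers; the grasp point (between the pads) lies 19 mm behind it; y points along the fingers, x is the direction in which the jaws open and shut, and the axes are right-handed (so a half turn about y gives the same grasp; the last joint's range is limited). The gripper opens to 94 mm and grips with 3 to 60 N. Pads are 16 mm wide; open, the fingers measure 119 mm over their backs; the gripper's body (75 mm by 177 mm) begins 78 mm behind the grasp point.
Start: joints at [-1.218, 0.087, 1.371, -0, 1.684, -0.103], TCP at [0.242, -0.494, 0.206] pointing down, gripper open.
Joint ranges: [-3.1, 3.1], [-0.76, 2.03], [0.27, 2.55], [-1.08, 4.22], [0.17, 2.65], [-2.57, 2.57]. Speed limits (rad/s): [2.79, 2.79, 3.14, 3.14, 3.14, 3.14].

### API

Orientations are given as [roll, pitch, yaw] about the fixed x, y, z axes, in that order (R = Rz(yaw) Ry(pitch) Rx(roll)).
In Python, from bench import robot, snapshot, camera_info, ticket gives the robot as it stands.
- The arm moves only by the shell command python3 -m creep 'ROWS'. ROWS is JSON, a list of rows, each an object with "slide": the shift along the tool's x, y, z in mm, a list of three; "roll": the turn about the tool's y in degrees; "grip": the closure, from 0 (fully open) to 1 (shut). In form: [{"slide": [x, y, z], "roll": roll, "grip": grip}, ...]. A call has 1 to 20 rows; each row is the pose to reach, as a shift and turn from the pose commanded when the call began, along the tool's axes at that moment; what a row does not reach only later rows make up. A row lasts 1/12 s, in which the tool goes at most 41.7 mm and 7.16 degrees, less where a joint would pass 70% of its speed; a pose out of reach is approached as far as the arm can. A call with a gripper value outside its range is refused whole. The fingers move at their own pace and stop on an object; the grip force is fixed at half the most. Time passes only in rows, so rows that repeat a pose let the fingers close. It gives the time, the measured TCP pose, the force and the opening at its end, in the units of the state.
- robot.get_obs(): the state, without advancing time (a new reading comes with each control period).
- snapshot(name): name is "scene" or "side" or "wrist"; returns the picture (420x560x3 uint8, red, green, blue); there is no depth.
- camera_info(name): a dict with "fx", "fy", "cx", "cy" (pixels), "cam_to_world" (4x4, takes a point from camera to world coordinates). Camera axes: x right, y down, z forward; pixel columns grow to the right and rows downward; lengths in m; the calibration is good to about 2 mm. The wrist camera is an equidistant fisheye: a pixel r from the principal point sees the ray r / f radians off the axis. A picture is of the moment at which its call begins: read the wrist's pose just before it. camera_info takes no time and is no camera call; for the wrist camera it gives the pose at the moment of the call.
- ticket.close_job(): hands the job in, once; it reports no verdict.
The state is a dict: "time": time; "joint_positions": joint angles; "qvel": joint speeds; "joint_torque": joint torques, N m; "tool_pos": TCP position; "ee_rot": TCP orientation; "wrist_force": force on the tool from outside, world axes, zero at the start; "wrist_torque": the same for the moment, N m; "width": finger opening in m.
Only numpy, scipy, OpenCV 4.12 (cv2) and the standard library are available. Lean on these libraries where they do the work, as an engineer would, in place of code of your own. Each camera call takes 0.05 s, during which the arm holds its last target.

## Working session

There is one attempt and no reset: what is moved stays moved. The work goes in short steps, Python scripts to look and compute and a shell command to move; the robot and the scene stay as the last step left them, time stands still between calls to the robot, and variables do not carry over. Pictures are saved under pics/ and viewed, and the job is handed in when it is done.

```bash
ls; mkdir -p pics
python3 - <<'E'
from bench import robot, snapshot, camera_info
import cv2,numpy as np
np.set_printoptions(precision=4,suppress=True)
o=robot.get_obs();print(o['time'],o['tool_pos'],o['ee_rot'],o['width'])
for n in ['scene','side','wrist']:
    c=camera_info(n);print(n,c['fx'],c['fy'],c['cx'],c['cy']);print(np.array(c['cam_to_world']))
    cv2.imwrite(f'pics/{n}0.png',snapshot(n)[:,:,::-1])
E
```

```text
pics
0.0 [ 0.2419 -0.4933  0.2043] [-1.5706  0.0021 -1.115 ] 0.09412526032511664
scene 458.1326150933201 458.1326150933201 271.0504849560295 217.17601411930383
[[-0.1082  0.6686 -0.7357  1.5361]
 [ 0.9941  0.0697 -0.0829  0.0284]
 [-0.0042 -0.7403 -0.6722  1.0208]
 [ 0.      0.      0.      1.    ]]
side 399.39962344930655 399.39962344930655 281.8488182203349 204.96969363549726
[[-0.8151 -0.3208  0.4824  0.0531]
 [-0.579   0.4208 -0.6984  0.5937]
 [ 0.0211 -0.8485 -0.5288  0.5936]
 [ 0.      0.      0.      1.    ]]
wrist 325.19226210127806 325.19226210127806 283.44761952217726 207.97327137538477
[[ 0.441  -0.8697 -0.2217  0.3066]
 [-0.8975 -0.4283 -0.1053 -0.4627]
 [-0.0034  0.2454 -0.9694  0.3833]
 [ 0.      0.      0.      1.    ]]
```

View pics/scene0.png

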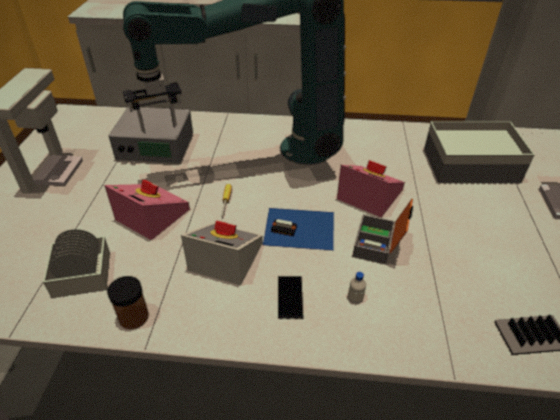

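View pics/side0.png

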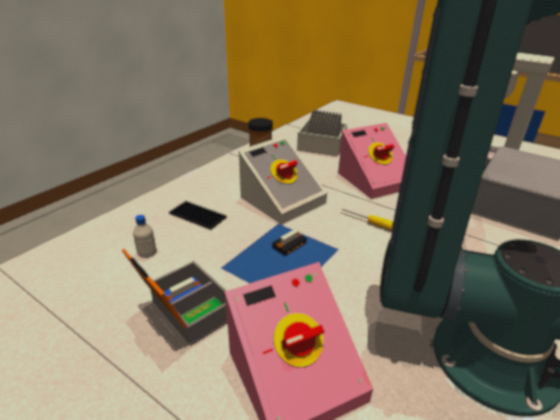

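View pics/wrist0.png

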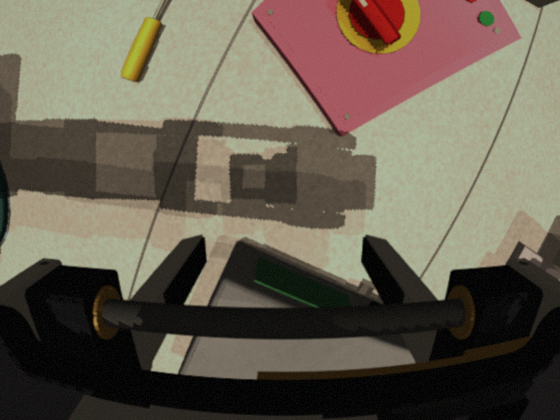

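Three console shapes are visible. In the scene view they are pink at (148,205), pink at (370,187) and white with a grey face at (223,245), which is at (282,178) in the side view. The white and grey one fits the description. I'll confirm it with enlarged crops, which will also show the module on the blue mat at scene (284,227) and the box at scene (380,238).

```bash
cat > h.py <<'E'
import cv2,numpy as np
from scipy.spatial.transform import Rotation as Rn
from bench import robot, snapshot, camera_info
np.set_printoptions(precision=4,suppress=True)
def ray(n,u,v,c=None):
    c=c or camera_info(n);T=np.array(c['cam_to_world'])
    a=np.array([(u-c['cx'])/c['fx'],(v-c['cy'])/c['fy']])
    if n=='wrist':
        r=np.linalg.norm(a); s=np.sin(r)/r if r>1e-9 else 1
        d=np.array([a[0]*s,a[1]*s,np.cos(r)])
    else: d=np.array([*a,1.])
    d=T[:3,:3]@d; return T[:3,3],d/np.linalg.norm(d)
def plane(n,uv,z,c=None):
    p,d=ray(n,*uv,c); return p+d*(z-p[2])/d[2]
def tri(rays):
    A=np.zeros((3,3));b=np.zeros(3)
    for p,d in rays:
        M=np.eye(3)-np.outer(d,d);A+=M;b+=M@p
    x=np.linalg.solve(A,b)
    return x,[np.linalg.norm((np.eye(3)-np.outer(d,d))@(x-p)) for p,d in rays]
def proj(n,P,c=None):
    c=c or camera_info(n);T=np.array(c['cam_to_world']);q=T[:3,:3].T@(np.array(P)-T[:3,3])
    if n=='wrist':
        th=np.arctan2(np.hypot(q[0],q[1]),q[2]);h=np.hypot(q[0],q[1])
        return np.array([c['cx']+c['fx']*th*q[0]/h,c['cy']+c['fx']*th*q[1]/h])
    return np.array([c['cx']+c['fx']*q[0]/q[2],c['cy']+c['fy']*q[1]/q[2]])
def toolR(o=None):
    o=o or robot.get_obs(); return np.array(o['tool_pos']),Rn.from_euler('xyz',o['ee_rot']).as_matrix()
E
python3 - <<'E'
import cv2
a=cv2.imread('pics/scene0.png');b=cv2.imread('pics/side0.png')
def cr(im,x,y,w,h,k,n): cv2.imwrite('pics/'+n,cv2.resize(im[y:y+h,x:x+w],None,fx=k,fy=k,interpolation=cv2.INTER_CUBIC))
cr(a,170,190,250,110,3.2,'c1.png')
cr(b,110,120,240,230,2.6,'c2.png')
E
```

```text
(no output)
```

View pics/c1.png

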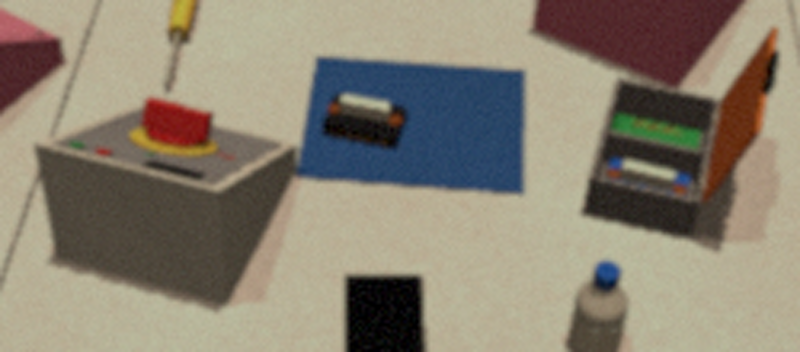

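View pics/c2.png

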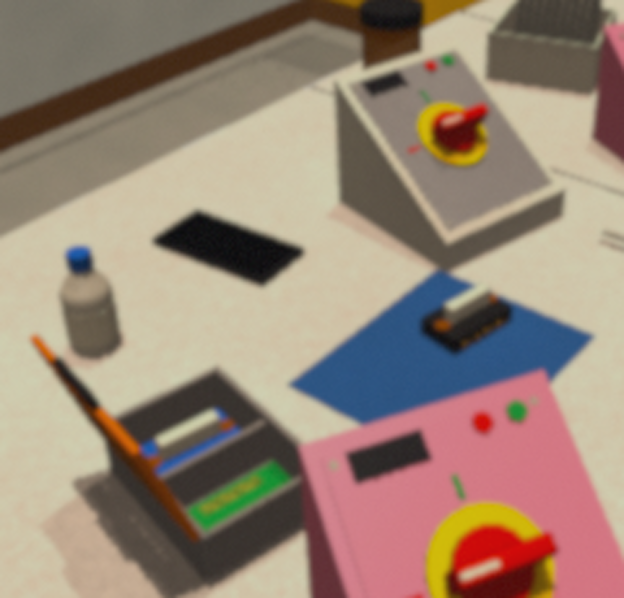

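The white and grey console at scene (223,245), side (282,178) is the one meant; the other two are pink. The module with its white fin is at scene (285,222), side (290,235). The green pad bay is the one nearer the robot. Next I triangulate.

Run:
```python
from h import *
s=lambda x,y:(170+x/3.2,190+y/3.2)
d=lambda x,y:(110+x/2.6,120+y/2.6)
P={'fin_c':(s(367,103),d(467,299)),
'fin_L':(s(340,98),d(447,311)),'fin_R':(s(394,107),d(488,288)),
'pad':(s(660,131),d(240,497)),
'blue_fin':(s(648,170),d(190,428)),
'box_nearright rim':(s(622,83),d(302,440)),
'box_farright rim':(s(590,182),d(216,371)),
'lid edge far?':(s(775,32),d(36,338)),
'cons backleft':(s(212,189),d(338,84)),
'cons backright':(s(40,147),d(460,55)),
'cons frontleft':(s(295,150),d(447,240)),
'isol bar':(s(178,112),d(466,118)),
'bottlecap':(s(607,270),d(80,255)),
}
for k,(a,b) in P.items():
    x,e=tri([ray('scene',*a),ray('side',*b)]); print(k,x,np.array(e)*1000)
```

```text
fin_c [ 0.4726 -0.0484  0.0321] [0.5418 0.5418]
fin_L [ 0.4816 -0.059   0.0251] [21.182 21.182]
fin_R [ 0.4625 -0.0367  0.0399] [21.6444 21.6444]
pad [0.4738 0.2397 0.0232] [0.26 0.26]
blue_fin [0.5433 0.2219 0.0377] [0.7019 0.7019]
box_nearright rim [0.4491 0.1984 0.0611] [0.9061 0.9061]
box_farright rim [0.5707 0.1671 0.0434] [0.1447 0.1447]
lid edge far? [0.531  0.319  0.1984] [11.0464 11.0464]
cons backleft [ 0.7111 -0.1564  0.1421] [2.097 2.097]
cons backright [ 0.6674 -0.3151  0.1327] [1.1406 1.1406]
cons frontleft [ 0.5437 -0.1133  0.0328] [3.2439 3.2439]
isol bar [ 0.5901 -0.2116  0.1152] [1.8088 1.8088]
bottlecap [0.7229 0.1708 0.0963] [0.2871 0.2871]
```

Run:
```python
from h import *
s=lambda x,y:(170+x/3.2,190+y/3.2)
d=lambda x,y:(110+x/2.6,120+y/2.6)
P={'fin -y':(s(340,98),d(488,288)),'fin +y':(s(394,107),d(447,311)),
'pinkback':((404,184),d(300,440)),'pinkback2':((341,166),d(547,372)),
'box near-left rim(hinge)':(s(718,100),d(205,565)),
}
for k,(a,b) in P.items():
    x,e=tri([ray('scene',*a),ray('side',*b)]); print(k,x,np.array(e)*1000)
# fin & module by scene rays on z plane
for nm,pts,z in [('fin top scene',[s(340,98),s(394,107)],.036)]:
    a=[plane('scene',p,z) for p in pts];print(nm,a,np.degrees(np.arctan2(*(a[1]-a[0])[:2])))
a=[plane('side',p,.036) for p in [d(488,288),d(447,311)]];print(a,np.degrees(np.arctan2(*(a[1]-a[0])[:2])))
# box rim right wall
a=[plane('scene',p,.05) for p in [s(622,83),s(590,182)]];print('rim -x wall',a)
a=[plane('side',p,.05) for p in [d(302,440),d(216,371)]];print('rim side',a)
# pad green mask
for n in ['scene','side']:
    im=cv2.imread(f'pics/{n}0.png');h=cv2.cvtColor(im,cv2.COLOR_BGR2HSV)
    m=cv2.inRange(h,(45,120,60),(75,255,255));k,l,st,c=cv2.connectedComponentsWithStats(m)
    i=1+np.argmax(st[1:,4]);print(n,c[i],st[i]);
    cn=cv2.findContours((l==i).astype('u1'),0,2)[0][0];b=cv2.boxPoints(cv2.minAreaRect(cn));
    print([plane(n,q,.007) for q in b],plane(n,c[i],.007))
```

```text
fin -y [ 0.4674 -0.0757  0.0313] [0.3213 0.3213]
fin +y [ 0.4761 -0.0215  0.0328] [0.7781 0.7781]
pinkback [0.3827 0.2921 0.1574] [20.8145 20.8145]
pinkback2 [0.3014 0.1171 0.1424] [3.3321 3.3321]
box near-left rim(hinge) [0.4393 0.2999 0.0361] [3.667 3.667]
fin top scene [array([ 0.4728, -0.0749,  0.036 ]), array([ 0.4803, -0.0207,  0.036 ])] 7.873497057637072
[array([ 0.4639, -0.0705,  0.036 ]), array([ 0.4737, -0.019 ,  0.036 ])] 10.81867513697072
rim -x wall [array([0.4373, 0.2011, 0.05  ]), array([0.5774, 0.1663, 0.05  ])]
rim side [array([0.4572, 0.1892, 0.05  ]), array([0.5644, 0.1721, 0.05  ])]
scene [374.8318 230.2336] [362 225  26  10 107]
[array([0.4557, 0.196 , 0.007 ]), array([0.4317, 0.2004, 0.007 ]), array([0.4493, 0.2802, 0.007 ]), array([0.4728, 0.275 , 0.007 ])] [0.4539 0.2391 0.007 ]
side [202.719  310.0584] [183 298  38  25 274]
[array([0.5084, 0.2601, 0.007 ]), array([0.4917, 0.1831, 0.007 ]), array([0.4683, 0.1944, 0.007 ]), array([0.4858, 0.269 , 0.007 ])] [0.4871 0.2269 0.007 ]
```

Run:
```python
from h import *
p,R=toolR(); print(R); print(R.T@(np.array([.472,-.048,.24])-p)*1000)
```

```text
[[ 0.4402 -0.0006  0.8979]
 [-0.8979  0.0016  0.4402]
 [-0.0017 -1.      0.0002]]
[-298.7755  -34.8444  402.6433]
```

```bash
python3 -m creep '[{"slide":[-25,-35,33],"roll":-5,"grip":0.4},{"slide":[-50,-35,67],"roll":-10,"grip":0.4},{"slide":[-75,-35,100],"roll":-15,"grip":0.4},{"slide":[-100,-35,134],"roll":-20,"grip":0.4},{"slide":[-125,-35,168],"roll":-25,"grip":0.4},{"slide":[-150,-35,201],"roll":-30,"grip":0.4},{"slide":[-175,-35,235],"roll":-35,"grip":0.4},{"slide":[-200,-35,268],"roll":-40,"grip":0.4},{"slide":[-225,-35,302],"roll":-45,"grip":0.4},{"slide":[-250,-35,336],"roll":-50,"grip":0.4},{"slide":[-275,-35,369],"roll":-55,"grip":0.4},{"slide":[-299,-35,403],"roll":-55,"grip":0.4},{"slide":[-299,-35,403],"roll":-55,"grip":0.4},{"slide":[-299,-35,403],"roll":-55,"grip":0.4},{"slide":[-299,-35,403],"roll":-55,"grip":0.4}]'
python3 - <<'E'
from h import *
import pickle
o=robot.get_obs();print(o['time'],o['tool_pos'],o['ee_rot'],o['wrist_force'],o['width'])
c=camera_info('wrist');im=snapshot('wrist')[:,:,::-1];cv2.imwrite('pics/w1.png',im);pickle.dump(c,open('w1.pkl','wb'))
cv2.imwrite('pics/w1b.png',cv2.resize(im,None,fx=1.42,fy=1.42,interpolation=cv2.INTER_CUBIC))
E
```

```text
time: 1.4
tool_pos: [0.4722, -0.0476, 0.24]
ee_rot: [-1.572, 0.001, -0.153]
wrist_force: [0.3, -0.5, -0.0]
width: 0.0563
1.4 [ 0.4722 -0.0476  0.24  ] [-1.5715  0.0012 -0.1531] [ 0.3171 -0.5064 -0.0048] 0.056334525794318184
```

View pics/w1b.png

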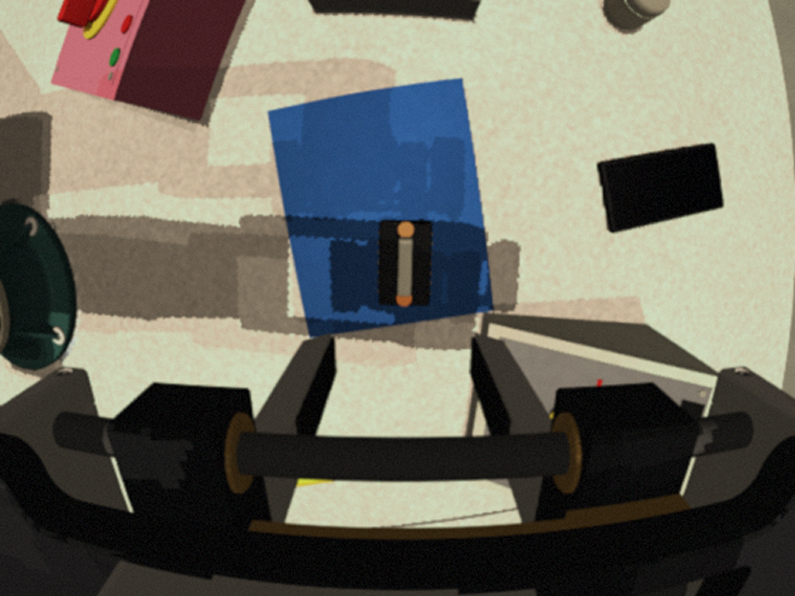

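The wrist view shows the module at enlarged (405,263), nearly aligned with the tool. The pink console's back edge is at top left, around (210,120). I measure both here.

Run:
```python
from h import *
import pickle
c=pickle.load(open('w1.pkl','rb'));k=1.42
im=cv2.imread('pics/w1.png')
W=lambda x,y:ray('wrist',x/k,y/k,c)
s=lambda x,y:(170+x/3.2,190+y/3.2)
d=lambda x,y:(110+x/2.6,120+y/2.6)
x,e=tri([W(405,265),ray('side',*d(467,299)),ray('scene',*s(367,103))]);print('fin 3view',x,e)
x,e=tri([W(405,265),ray('side',*d(467,299))]);print('fin w+side',x,e)
A=plane('wrist',(405.5/k,237/k),.036,c);B=plane('wrist',(404.5/k,295/k),.036,c);print(A,B,np.linalg.norm(A-B),np.degrees(np.arctan2(*(A-B)[:2])))
# body top outline at z=.018
q=[plane('wrist',(u/k,v/k),.018,c) for u,v in [(380,220),(431,220),(430,305),(378,305)]]
print(q,'mean',np.mean(q,0),np.linalg.norm(q[0]-q[1]),np.linalg.norm(q[1]-q[2]))
# subpixel fin mask
roi=im[140:225,255:315];g=cv2.cvtColor(roi,cv2.COLOR_BGR2HSV)
m=((g[...,1]<80)&(g[...,2]>70)).astype('u1')
n,l,st,cc=cv2.connectedComponentsWithStats(m);i=1+np.argmax(st[1:,4]);print(st[i],cc[i]+[255,140]);
r=cv2.minAreaRect(cv2.findContours((l==i).astype('u1'),0,2)[0][0]);print(r)
print('fin centre z.036',plane('wrist',cc[i]+[255,140],.036,c))
print('pink back top edge bottomcorner', plane('wrist',(117/k,100/k),.147,c),plane('wrist',(147/k,0),.147,c),'ground corner',plane('wrist',(206/k,124/k),0,c))
```

```text
fin 3view [ 0.4734 -0.0483  0.0323] [np.float64(0.0010951661151625434), np.float64(0.001155973055345765), np.float64(0.00039958237767308903)]
fin w+side [ 0.4737 -0.0489  0.0316] [np.float64(0.0010636417216395016), np.float64(0.0010636417216395321)]
[ 0.4786 -0.024   0.036 ] [ 0.4703 -0.0731  0.036 ] 0.0498254375233125 9.629346756754481
[array([ 0.4587, -0.008 ,  0.018 ]), array([ 0.5025, -0.0147,  0.018 ]), array([ 0.4909, -0.0902,  0.018 ]), array([ 0.4446, -0.0832,  0.018 ])] mean [ 0.4742 -0.049   0.018 ] 0.044271018464332866 0.07644157851840354
[ 25  28  11  40 377] [284.8249 187.5782]
((29.765342712402344, 47.478389739990234), (9.554692268371582, 39.188934326171875), 1.6846843957901)
fin centre z.036 [ 0.474  -0.0485  0.036 ]
pink back top edge bottomcorner [0.3053 0.116  0.147 ] [0.3353 0.1813 0.147 ] ground corner [0.3079 0.1121 0.    ]
```

```bash
python3 -m creep '[{"slide":[2,36,-1],"roll":0,"grip":0.6},{"slide":[2,72,-1],"roll":0,"grip":0.6},{"slide":[2,108,-1],"roll":0,"grip":0.6},{"slide":[2,140,-1],"roll":0,"grip":0.6},{"slide":[2,165,-1],"roll":0,"grip":0.6},{"slide":[2,185,-1],"roll":0,"grip":0.6},{"slide":[2,200,-1],"roll":0,"grip":0.6},{"slide":[2,210,-1],"roll":0,"grip":0.6},{"slide":[2,216,-1],"roll":0,"grip":0.6},{"slide":[2,219,-1],"roll":0,"grip":0.6},{"slide":[2,219,-1],"roll":0,"grip":0.6}]'
python3 - <<'E'
from h import *
o=robot.get_obs();print(o['wrist_force'])
im=snapshot('wrist')[:,:,::-1];cv2.imwrite('pics/w2.png',im)
E
```

```text
time: 2.37
tool_pos: [0.4742, -0.0499, 0.0216]
ee_rot: [-1.571, -0.0, -0.156]
wrist_force: [0.0, -0.2, 0.1]
width: 0.0375
[ 0.0209 -0.1975  0.1084]
```

View pics/w2.png

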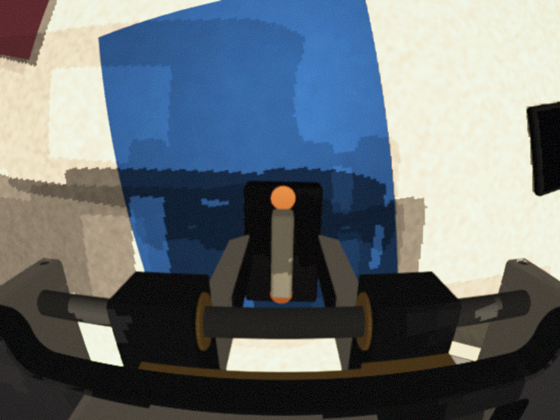

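The fin at (283,255) stands centred between the fingers, so I close and lift.

```bash
python3 -m creep '[{"slide":[0,0,0],"roll":0,"grip":0.95},{"slide":[0,0,0],"roll":0,"grip":0.95},{"slide":[0,0,0],"roll":0,"grip":0.95},{"slide":[0,0,0],"roll":0,"grip":0.95},{"slide":[0,0,0],"roll":0,"grip":0.95},{"slide":[0,0,0],"roll":0,"grip":0.95},{"slide":[0,-10,0],"roll":0,"grip":0.95},{"slide":[0,-30,0],"roll":0,"grip":0.95},{"slide":[0,-60,0],"roll":0,"grip":0.95},{"slide":[0,-95,0],"roll":0,"grip":0.95},{"slide":[0,-130,0],"roll":0,"grip":0.95},{"slide":[0,-165,0],"roll":0,"grip":0.95},{"slide":[0,-200,0],"roll":0,"grip":0.95},{"slide":[0,-220,0],"roll":0,"grip":0.95},{"slide":[0,-220,0],"roll":0,"grip":0.95},{"slide":[0,-220,0],"roll":0,"grip":0.95}]'
python3 - <<'E'
from h import *
p,R=toolR(); print(R.T@(np.array([.474,.12,.26])-p)*1000)
E
```

```text
time: 3.75
tool_pos: [0.4746, -0.0494, 0.2427]
ee_rot: [-1.571, -0.003, -0.155]
wrist_force: [-0.6, 1.0, -1.6]
width: 0.0116
[-26.7234 -17.4229 167.2412]
```

```bash
python3 -m creep '[{"slide":[-5,-3,28],"roll":0,"grip":0.95},{"slide":[-10,-6,58],"roll":0,"grip":0.95},{"slide":[-15,-10,90],"roll":0,"grip":0.95},{"slide":[-20,-14,122],"roll":0,"grip":0.95},{"slide":[-25,-17,150],"roll":0,"grip":0.95},{"slide":[-27,-17,167],"roll":0,"grip":0.95},{"slide":[-27,-17,167],"roll":0,"grip":0.95},{"slide":[-27,-17,167],"roll":0,"grip":0.95},{"slide":[-27,-17,167],"roll":0,"grip":0.95}]'
python3 - <<'E'
from h import *
import pickle
c=camera_info('wrist');im=snapshot('wrist')[:,:,::-1];cv2.imwrite('pics/w3.png',im);pickle.dump(c,open('w3.pkl','wb'))
cv2.imwrite('pics/w3b.png',cv2.resize(im,None,fx=1.42,fy=1.42,interpolation=cv2.INTER_CUBIC))
E
```

```text
time: 4.5
tool_pos: [0.4726, 0.1191, 0.2565]
ee_rot: [-1.573, 0.003, -0.155]
wrist_force: [0.7, 0.3, -1.4]
width: 0.0117
```

View pics/w3b.png

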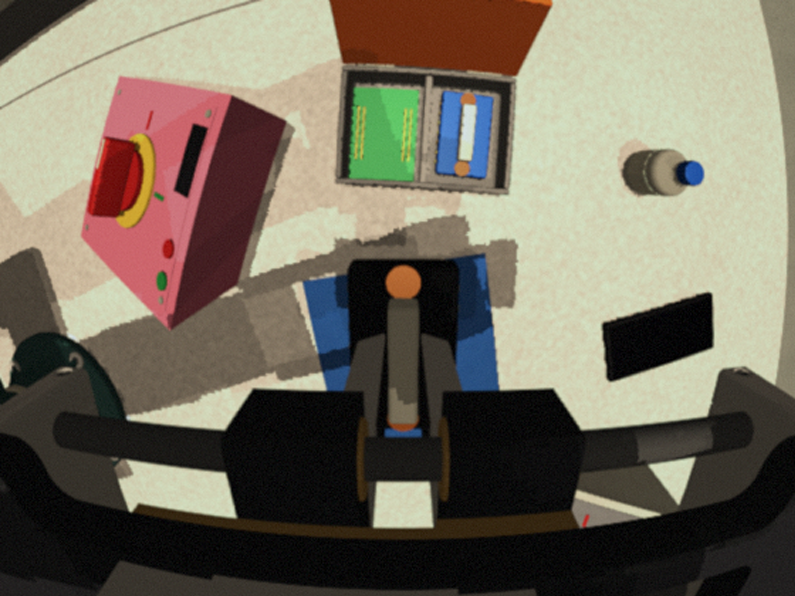

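The box is clear: rim corners near (343,67), (517,75), (509,193) and (337,183), pad at (384,133), blue spare at (465,135), lid open upward. The pink console's back edge runs from (231,97) to (172,327).

```bash
cat > boxm.py <<'E'
from h import *
import pickle,sys
def padc(f):
    im=cv2.imread(f'pics/{f}.png');h=cv2.cvtColor(im,cv2.COLOR_BGR2HSV)
    m=cv2.inRange(h,(45,100,60),(75,255,255));m=cv2.morphologyEx(m,cv2.MORPH_CLOSE,np.ones((7,7)))
    k,l,st,c=cv2.connectedComponentsWithStats(m);i=1+np.argmax(st[1:,4])
    cn=cv2.findContours((l==i).astype('u1'),0,2)[0][0]
    hull=cv2.convexHull(cn)
    return c[i],cv2.boxPoints(cv2.minAreaRect(cn))
E
python3 - <<'E'
from boxm import *
c=pickle.load(open('w3.pkl','rb'));k=1.42
cc,b=padc('w3');print(cc,b)
print('pad c',plane('wrist',cc,.007,c))
q=[plane('wrist',p,.007,c) for p in b];print(q)
for i in range(4):
    v=q[(i+1)%4]-q[i];print(np.linalg.norm(v),np.degrees(np.arctan2(v[0],v[1])))
r=[plane('wrist',(u/k,v/k),.05,c) for u,v in [(343,67),(517,75),(509,193),(337,183)]]
print('rim',r,np.mean(r,0))
for i in range(4):
    v=r[(i+1)%4]-r[i];print(np.linalg.norm(v),np.degrees(np.arctan2(v[0],v[1])))
print('pinkback',[plane('wrist',(u/k,v/k),.147,c) for u,v in [(231,97),(172,327)]])
x,e=tri([ray('wrist',*cc,c),ray('side',202.7,310.06)]);print('padc tri w/side',x,e)
x,e=tri([ray('wrist',466/k,133/k,c),ray('side',110+190/2.6,120+428/2.6),ray('scene',170+648/3.2,190+170/3.2)]);print('blue fin',x,e)
# lid free edge
for u,v in [(330,0),(551,5)]: print('lid', plane('wrist',(u/k,v/k),.14,c))
E
```

```text
[269.2656  94.0765] [[244.1489 124.8942]
 [247.8251  60.5614]
 [294.5012  63.2286]
 [290.8251 127.5614]]
pad c [0.4717 0.2355 0.007 ]
[array([0.4328, 0.2008, 0.007 ]), array([0.451 , 0.2853, 0.007 ]), array([0.5105, 0.2715, 0.007 ]), array([0.4926, 0.1874, 0.007 ])]
0.0863971710901069 12.151130796997254
0.06101084748841817 103.00767495816244
0.08599000468482546 -167.98509999283843
0.06121056641878666 -77.3764994028195
rim [array([0.4496, 0.2937, 0.05  ]), array([0.5928, 0.2669, 0.05  ]), array([0.5705, 0.1669, 0.05  ]), array([0.4293, 0.1964, 0.05  ])] [0.5105 0.231  0.05  ]
0.14572707651615519 100.5854051602069
0.10246915872516316 -167.43375081723616
0.1442959827534796 -78.19543964375491
0.09935952424756958 11.783845693271843
pinkback [array([0.3834, 0.2645, 0.147 ]), array([0.3048, 0.1192, 0.147 ])]
padc tri w/side [0.4737 0.2354 0.023 ] [np.float64(0.0021605647594204105), np.float64(0.002160564759420581)]
blue fin [0.5432 0.2221 0.0378] [np.float64(0.0003790571723569526), np.float64(0.0008605904327421578), np.float64(0.0005826072780437992)]
lid [0.4561 0.3186 0.14  ]
lid [0.6008 0.2976 0.14  ]
```

```bash
python3 -m creep '[{"slide":[0,0,15],"roll":-1,"grip":0.95},{"slide":[0,0,30],"roll":-2,"grip":0.95},{"slide":[0,0,45],"roll":0,"grip":0.95},{"slide":[0,0,50],"roll":3,"grip":0.95},{"slide":[0,0,50],"roll":3,"grip":0.95},{"slide":[0,0,50],"roll":3,"grip":0.95},{"slide":[0,0,50],"roll":3,"grip":0.95}]'
python3 - <<'E'
from h import *
import pickle
c=camera_info('wrist');im=snapshot('wrist')[:,:,::-1];cv2.imwrite('pics/w4.png',im);pickle.dump(c,open('w4.pkl','wb'))
cv2.imwrite('pics/w4b.png',cv2.resize(im,None,fx=1.42,fy=1.42,interpolation=cv2.INTER_CUBIC))
E
```

```text
time: 5.13
tool_pos: [0.481, 0.1682, 0.2582]
ee_rot: [-1.571, 0.0, -0.208]
wrist_force: [-0.2, 0.4, -0.8]
width: 0.0119
```

View pics/w4b.png

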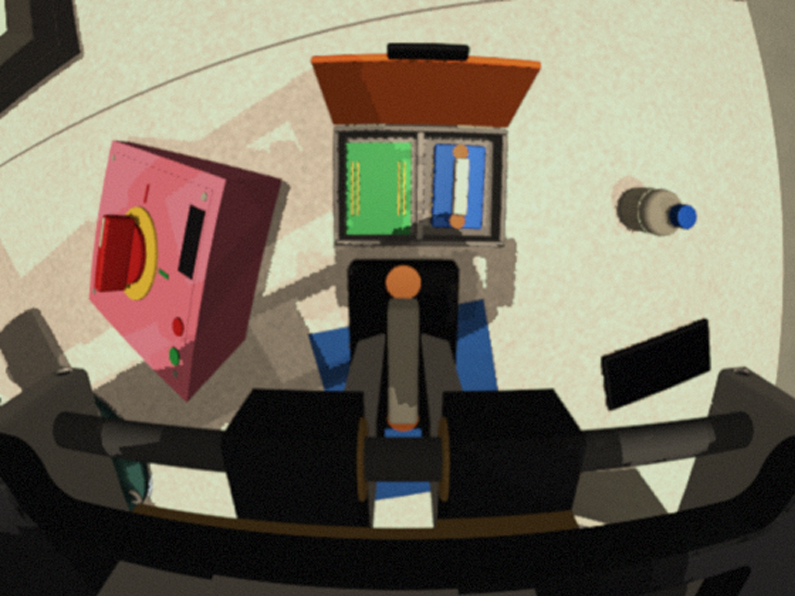

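Run:
```python
from boxm import *
c3=pickle.load(open('w3.pkl','rb'));c=pickle.load(open('w4.pkl','rb'));k=1.42
cc,b=padc('w4')
c03,_=padc('w3')
q=[plane('wrist',p,.007,c) for p in b];print('pad',plane('wrist',cc,.007,c),np.mean(q,0))
for i in range(2):
    v=q[(i+1)%4]-q[i];print(np.linalg.norm(v),np.degrees(np.arctan2(v[0],v[1])))
T=lambda a,b2:tri([ray('wrist',a[0]/k,a[1]/k,c3),ray('wrist',b2[0]/k,b2[1]/k,c)])
print('pad tri',tri([ray('wrist',*c03,c3),ray('wrist',*cc,c)]))
for n,a,b2 in [('pink TL',(231,97),(225,177)),('pink far',(172,327),(186,399)),('blue screwL',(468,100),(460,152)),('blue finc',(466,133),(460,186)),
 ('rimNL',(343,67),(335,129)),('rimFL',(517,75),(506,131)),('rimFR',(509,193),(503,245)),('rimNR',(337,183),(335,244))]: 
    x,e=T(a,b2);print(n,x,e[0],plane('wrist',np.array(b2)/k,.147 if 'pink' in n else .05,c))
th=np.radians(12.1);bx=np.array([np.sin(th),np.cos(th),0]);by=np.array([-np.cos(th),np.sin(th),0])
pad=np.array([.4717,.2358,0]);O=pad-by*.0355;H=O+bx*.051+[0,0,.0505];print('box O',O,'hinge',H)
for u,v,s in [(312,59,1),(540,66,-1)]:
    p,d=ray('wrist',u/k,v/k,c); t=((H+by*s*.0735-p)@by)/(d@by);x=p+d*t;r=x-H
    print('lid corner',x,'dist',np.hypot(r@bx,r[2]),'angle',np.arctan2(r[2],-(r@bx)))
```

```text
pad [0.4714 0.2356 0.007 ] [0.4714 0.2361 0.007 ]
0.08671471587490777 12.522596119185954
0.058906715267887814 102.57053878097987
pad tri (array([0.4716, 0.2356, 0.0073]), [np.float64(0.00015978285250649077), np.float64(0.00015978285250656688)])
pink TL [0.3766 0.2696 0.1278] 2.340141461699759e-05 [0.384  0.2676 0.147 ]
pink far [0.3014 0.1183 0.1431] 0.0008446774414080511 [0.303  0.1199 0.147 ]
blue screwL [0.5513 0.253  0.0255] 0.00015148473191350172 [0.5479 0.2521 0.05  ]
blue finc [0.5447 0.2233 0.0281] 9.237572079597377e-05 [0.5422 0.224  0.05  ]
rimNL [0.4504 0.2924 0.0544] 0.00045073303609397637 [0.4503 0.2929 0.05  ]
rimFL [0.5835 0.2609 0.0805] 0.0007649521632910393 [0.5901 0.2631 0.05  ]
rimFR [0.5707 0.1668 0.0463] 0.0006130369796512785 [0.5694 0.1677 0.05  ]
rimNR [0.4277 0.1966 0.0408] 0.0002753121862536528 [0.429  0.1976 0.05  ]
box O [0.5064 0.2284 0.    ] hinge [0.5171 0.2782 0.0505]
lid corner [0.454  0.3345 0.1262] dist 0.08645506339349925 angle 2.0750358759139313
lid corner [0.5957 0.2944 0.1546] dist 0.10902909239444919 angle 1.871597363980199
```

Run:
```python
from h import *
p,R=toolR(); print(R.T@(np.array([.4742,.2342,.0286])-p)*1000)
```

```text
[-20.3034 229.7022  63.2319]
```

```bash
python3 -m creep '[{"slide":[-7,0,20],"roll":0.4,"grip":0.95},{"slide":[-14,0,40],"roll":0.4,"grip":0.95},{"slide":[-20,0,58],"roll":0.4,"grip":0.95},{"slide":[-20,0,63],"roll":0.4,"grip":0.95},{"slide":[-20,20,63],"roll":0.4,"grip":0.95},{"slide":[-20,45,63],"roll":0.4,"grip":0.95},{"slide":[-20,75,63],"roll":0.4,"grip":0.95},{"slide":[-20,105,63],"roll":0.4,"grip":0.95},{"slide":[-20,130,63],"roll":0.4,"grip":0.95},{"slide":[-20,145,63],"roll":0.4,"grip":0.95},{"slide":[-20,150,63],"roll":0.4,"grip":0.95},{"slide":[-20,150,63],"roll":0.4,"grip":0.95},{"slide":[-20,150,63],"roll":0.4,"grip":0.95}]'
python3 - <<'E'
from h import *
p,R=toolR(); print(R.T@(np.array([.4742,.2342,.0286])-p)*1000)
a=snapshot('wrist')[:,:,::-1];b=snapshot('side')[:,:,::-1]
cv2.imwrite('pics/w5.png',a);cv2.imwrite('pics/s5.png',cv2.resize(b[180:400,60:360],None,fx=2.6,fy=2.6))
E
```

```text
time: 6.27
tool_pos: [0.4751, 0.2346, 0.1094]
ee_rot: [-1.57, -0.001, -0.215]
wrist_force: [-0.8, -0.4, -0.9]
width: 0.0113
[-0.936  80.8373 -0.6579]
```

View pics/w5.png

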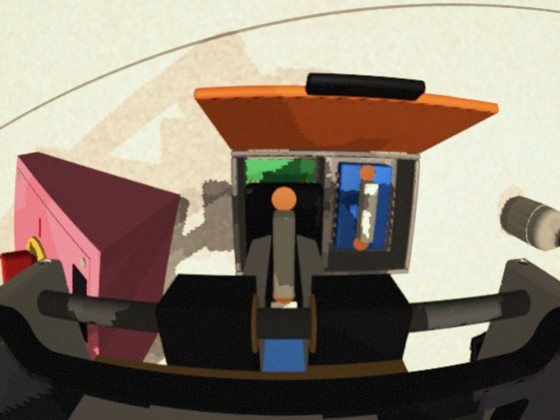

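View pics/s5.png

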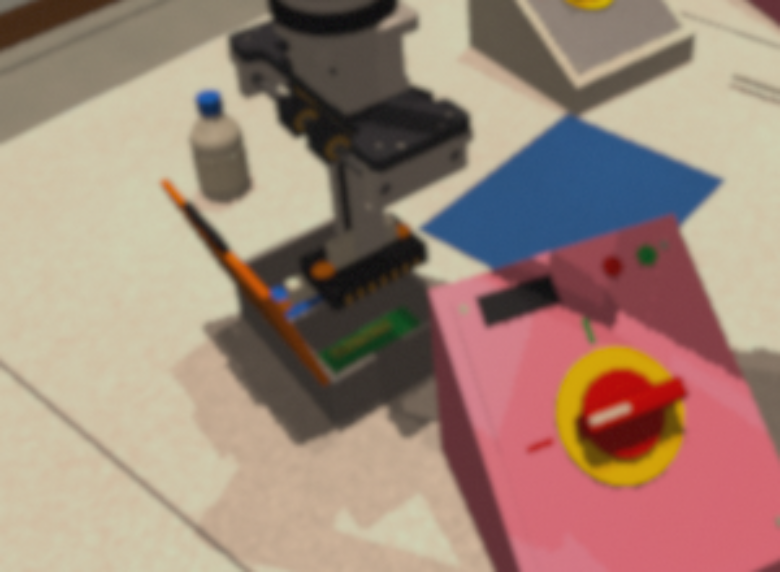

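Aligned over the bay. I descend to just above where the gripper body would pass the pink console's top edge, then look again.

```bash
python3 -m creep '[{"slide":[0,15,-1],"roll":0,"grip":0.95},{"slide":[0,32,-1],"roll":0,"grip":0.95},{"slide":[0,45,-1],"roll":0,"grip":0.95},{"slide":[0,51,-1],"roll":0,"grip":0.95},{"slide":[0,52,-1],"roll":0,"grip":0.95},{"slide":[0,52,-1],"roll":0,"grip":0.95}]'
python3 - <<'E'
from h import *
p,R=toolR(); print(R.T@(np.array([.4742,.2342,.0286])-p)*1000)
a=snapshot('wrist')[:,:,::-1];b=snapshot('side')[:,:,::-1]
cv2.imwrite('pics/w6.png',a);cv2.imwrite('pics/s6.png',cv2.resize(b[180:400,60:360],None,fx=2.6,fy=2.6))
E
```

```text
time: 6.87
tool_pos: [0.4748, 0.2342, 0.0573]
ee_rot: [-1.57, -0.001, -0.214]
wrist_force: [-0.2, -0.5, -0.3]
width: 0.0115
[-0.5891 28.725  -0.1725]
```

View pics/w6.png

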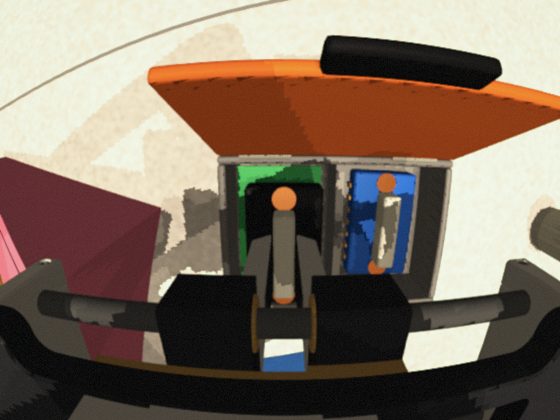

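View pics/s6.png

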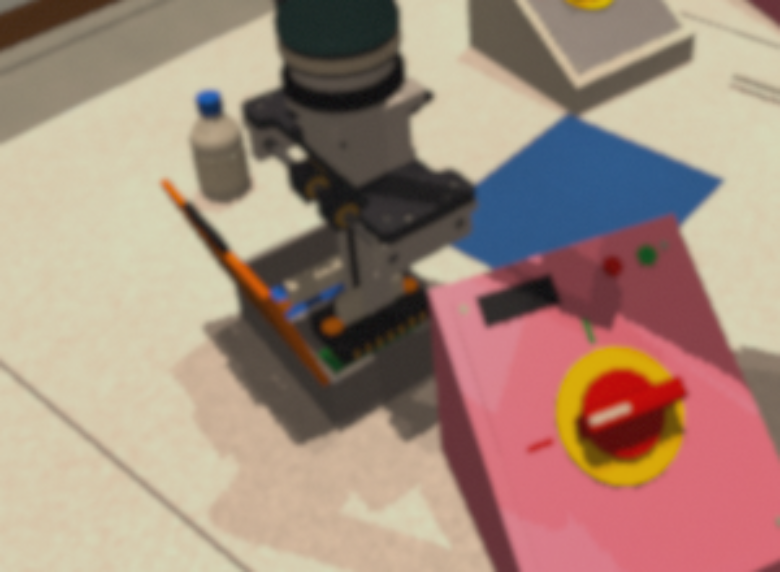

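```bash
python3 -m creep '[{"slide":[-0.5,8,0],"roll":0,"grip":0.95},{"slide":[-0.5,15,0],"roll":0,"grip":0.95},{"slide":[-0.5,20,0],"roll":0,"grip":0.95},{"slide":[-0.5,23,0],"roll":0,"grip":0.95},{"slide":[-0.5,25,0],"roll":0,"grip":0.95},{"slide":[-0.5,26,0],"roll":0,"grip":0.95},{"slide":[-0.5,26,0],"roll":0,"grip":0.95}]'; python3 -m creep '[{"slide":[0,1,0],"roll":0,"grip":0.95},{"slide":[0,1.5,0],"roll":0,"grip":0.95},{"slide":[0,2,0],"roll":0,"grip":0.95},{"slide":[0,2,0],"roll":0,"grip":0.95}]'
```

```text
time: 7.55
tool_pos: [0.4736, 0.2341, 0.0301]
ee_rot: [-1.571, 0.0, -0.214]
wrist_force: [-0.4, -0.5, -1.3]
width: 0.0117
time: 7.88
tool_pos: [0.474, 0.2342, 0.029]
ee_rot: [-1.571, -0.001, -0.214]
wrist_force: [-1.0, 0.5, 1.4]
width: 0.0113
```

Contact is felt: the vertical force changed by about 2.7 N. I release with a small opening, then look.

```bash
python3 -m creep '[{"slide":[0,0,0],"roll":0,"grip":0.86},{"slide":[0,0,0],"roll":0,"grip":0.82},{"slide":[0,0,0],"roll":0,"grip":0.78},{"slide":[0,0,0],"roll":0,"grip":0.76},{"slide":[0,0,0],"roll":0,"grip":0.76},{"slide":[0,0,0],"roll":0,"grip":0.76},{"slide":[0,-15,0],"roll":0,"grip":0.76},{"slide":[0,-40,0],"roll":0,"grip":0.76},{"slide":[0,-75,0],"roll":0,"grip":0.76},{"slide":[0,-110,0],"roll":0,"grip":0.76},{"slide":[0,-150,0],"roll":0,"grip":0.76},{"slide":[0,-190,-10],"roll":0,"grip":0.76},{"slide":[0,-220,-30],"roll":0,"grip":0.76},{"slide":[0,-230,-60],"roll":0,"grip":0.95},{"slide":[0,-230,-60],"roll":0,"grip":0.95},{"slide":[0,-230,-60],"roll":0,"grip":0.95}]'
python3 - <<'E'
from h import *
import pickle
c=camera_info('wrist');im=snapshot('wrist')[:,:,::-1];cv2.imwrite('pics/w7.png',im);pickle.dump(c,open('w7.pkl','wb'))
cv2.imwrite('pics/w7b.png',cv2.resize(im[:260,100:460],None,fx=2.2,fy=2.2,interpolation=cv2.INTER_CUBIC))
E
```

```text
time: 9.22
tool_pos: [0.4613, 0.175, 0.2598]
ee_rot: [-1.569, -0.003, -0.216]
wrist_force: [1.2, 0.3, 0.1]
width: 0.0064
```

View pics/w7b.png

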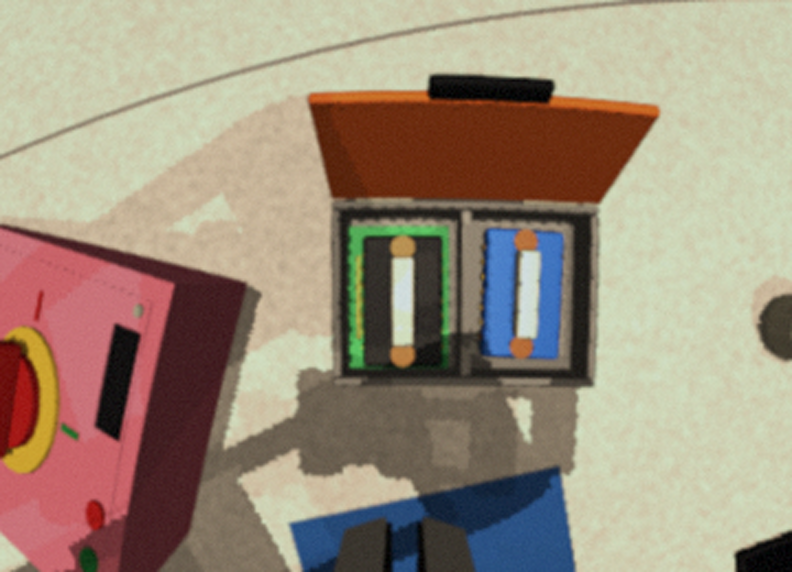

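The module lies flat and square on the pad, with green showing all round, and the spare is untouched. Next is the lid: I go over it and down behind its outer face.

```bash
python3 -m creep '[{"slide":[5,0,30],"roll":0,"grip":1},{"slide":[10,0,65],"roll":0,"grip":1},{"slide":[16,0,100],"roll":0,"grip":1},{"slide":[22,0,135],"roll":0,"grip":1},{"slide":[28,0,170],"roll":0,"grip":1},{"slide":[33,0,200],"roll":0,"grip":1},{"slide":[33,0,218],"roll":0,"grip":1},{"slide":[33,0,218],"roll":0,"grip":1},{"slide":[33,0,218],"roll":0,"grip":1}]'
python3 - <<'E'
from h import *
cv2.imwrite('pics/w8.png',snapshot('wrist')[:,:,::-1]);b=snapshot('side')[:,:,::-1]
cv2.imwrite('pics/s8.png',cv2.resize(b[120:400,20:320],None,fx=2.1,fy=2.1))
E
```

```text
time: 10.02
tool_pos: [0.5386, 0.3826, 0.2552]
ee_rot: [-1.575, 0.004, -0.212]
wrist_force: [-0.3, 0.4, 0.0]
width: 0.0003
```

View pics/w8.png

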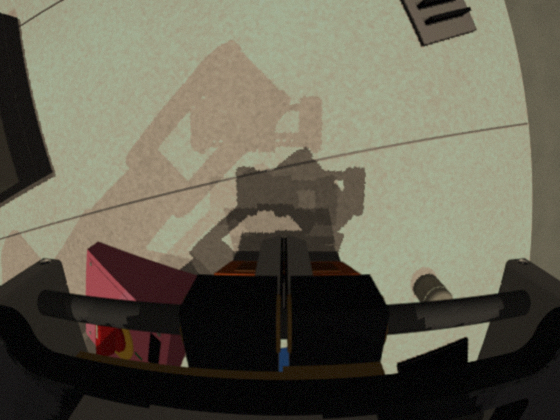

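View pics/s8.png

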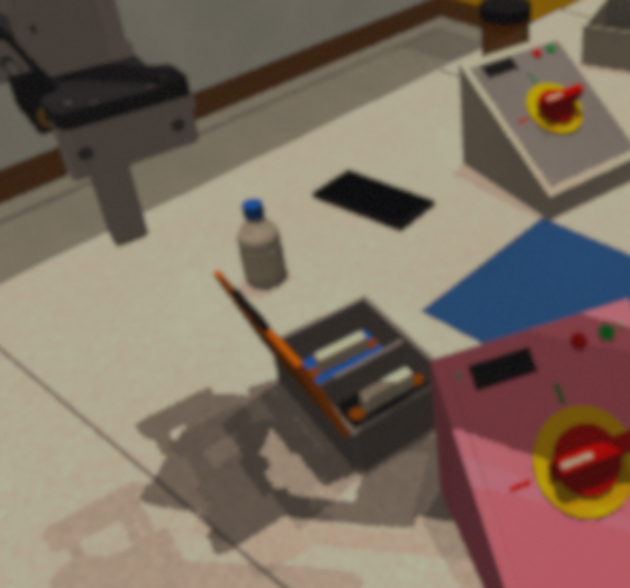

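Run:
```python
from h import *
H=np.array([.518,.279,.0505]);bx=np.array([.213,.977,0])
for v in (235,255,262):
  for z in (.13,.155): p=plane('wrist',(283,v),z);print(v,z,p,(p-H)@bx)
print((toolR()[0]-H)@bx)
```

```text
235 0.13 [0.5317 0.3476 0.13  ] 0.06990144183910924
235 0.155 [0.5336 0.356  0.155 ] 0.07851879420925158
255 0.13 [0.5272 0.3265 0.13  ] 0.048359619880683644
255 0.155 [0.5295 0.3366 0.155 ] 0.05873666865080367
262 0.13 [0.5255 0.3189 0.13  ] 0.04056616789781921
262 0.155 [0.5279 0.3296 0.155 ] 0.05157984384943359
0.1041623382433268
```

```bash
python3 -m creep '[{"slide":[0,30,0],"roll":0,"grip":1},{"slide":[0,65,0],"roll":0,"grip":1},{"slide":[0,100,0],"roll":0,"grip":1},{"slide":[0,130,0],"roll":0,"grip":1},{"slide":[0,150,0],"roll":0,"grip":1},{"slide":[0,158,0],"roll":0,"grip":1},{"slide":[0,158,-10],"roll":0,"grip":1},{"slide":[0,158,-20],"roll":0,"grip":1},{"slide":[0,158,-30],"roll":0,"grip":1},{"slide":[0,158,-39],"roll":0,"grip":1},{"slide":[0,158,-48],"roll":0,"grip":1},{"slide":[0,158,-57],"roll":0,"grip":1},{"slide":[0,158,-66],"roll":0,"grip":1},{"slide":[0,158,-75],"roll":0,"grip":1},{"slide":[0,158,-84],"roll":0,"grip":1},{"slide":[0,158,-93],"roll":0,"grip":1},{"slide":[0,158,-102],"roll":0,"grip":1},{"slide":[0,158,-104],"roll":0,"grip":1}]'
python3 - <<'E'
from h import *
b=snapshot('side')[:,:,::-1]
cv2.imwrite('pics/s9.png',cv2.resize(b[120:400,20:320],None,fx=2.1,fy=2.1))
E
```

```text
time: 11.62
tool_pos: [0.5171, 0.2785, 0.1002]
ee_rot: [-1.572, 0.0, -0.215]
wrist_force: [0.8, 1.6, 0.7]
width: 0.0006
```

View pics/s9.png

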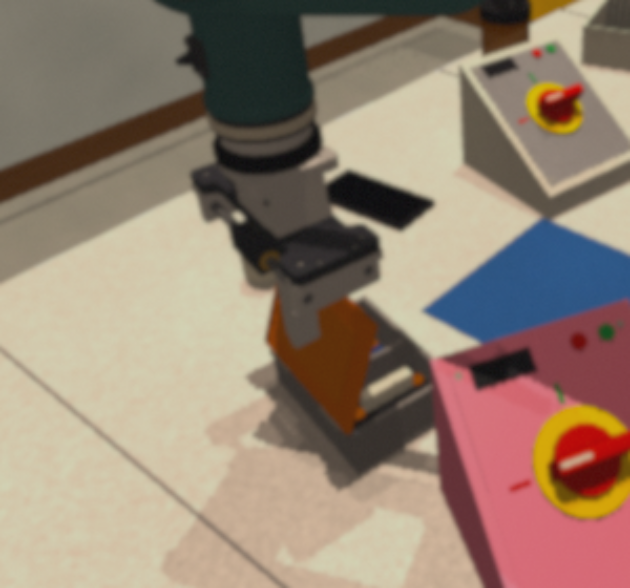

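```bash
python3 -m creep '[{"slide":[0,-4,-10],"roll":0,"grip":1},{"slide":[0,-8,-20],"roll":0,"grip":1},{"slide":[0,-10,-30],"roll":0,"grip":1},{"slide":[0,-10,-40],"roll":0,"grip":1},{"slide":[0,-8,-50],"roll":0,"grip":1},{"slide":[0,-3,-58],"roll":0,"grip":1},{"slide":[0,4,-65],"roll":0,"grip":1},{"slide":[0,11,-71],"roll":0,"grip":1},{"slide":[0,18,-76],"roll":0,"grip":1},{"slide":[0,25,-80],"roll":0,"grip":1},{"slide":[0,31,-83],"roll":0,"grip":1},{"slide":[0,36,-85],"roll":0,"grip":1},{"slide":[0,39,-85],"roll":0,"grip":1},{"slide":[0,39,-85],"roll":0,"grip":1}]'
python3 - <<'E'
from h import *
b=snapshot('side')[:,:,::-1]
cv2.imwrite('pics/s10.png',cv2.resize(b[120:400,20:320],None,fx=2.1,fy=2.1))
E
```

```text
time: 12.83
tool_pos: [0.4987, 0.1966, 0.0603]
ee_rot: [-1.572, 0.002, -0.214]
wrist_force: [-0.7, -0.1, -0.5]
width: 0.0006
```

View pics/s10.png

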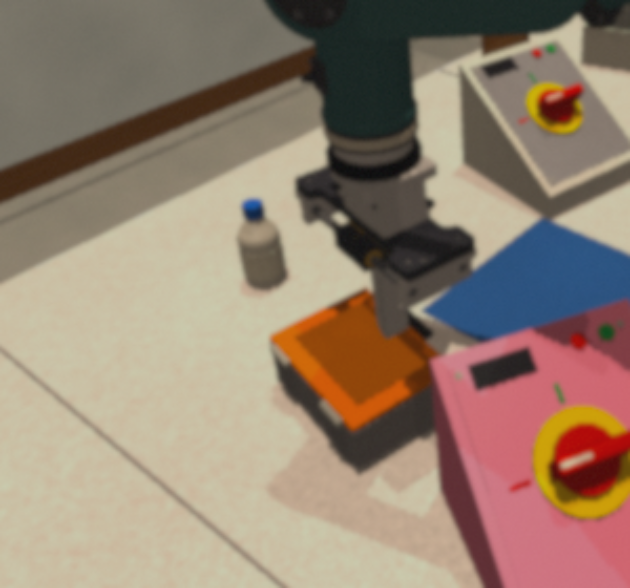

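The lid is nearly shut. I press it down gently until the force rises.

```bash
python3 -m creep '[{"slide":[0,1,0],"roll":0,"grip":1},{"slide":[0,2,0],"roll":0,"grip":1},{"slide":[0,3,0],"roll":0,"grip":1},{"slide":[0,4,0],"roll":0,"grip":1},{"slide":[0,4,0],"roll":0,"grip":1}]';python3 -m creep '[{"slide":[0,1,0],"roll":0,"grip":1},{"slide":[0,1.5,0],"roll":0,"grip":1},{"slide":[0,2,0],"roll":0,"grip":1},{"slide":[0,2,0],"roll":0,"grip":1}]'
```

```text
time: 13.3
tool_pos: [0.4995, 0.1969, 0.0574]
ee_rot: [-1.571, -0.0, -0.214]
wrist_force: [-0.6, 0.1, -0.5]
width: 0.0007
time: 13.63
tool_pos: [0.4995, 0.1969, 0.0567]
ee_rot: [-1.571, -0.001, -0.214]
wrist_force: [-1.4, -0.2, 6.1]
width: 0.0003
```

```bash
python3 -m creep '[{"slide":[0,0.8,0],"roll":0,"grip":1},{"slide":[0,0.8,0],"roll":0,"grip":1},{"slide":[0,0.8,0],"roll":0,"grip":1}]'; python3 -m creep '[{"slide":[0,-20,0],"roll":0,"grip":1},{"slide":[0,-50,0],"roll":0,"grip":1},{"slide":[0,-90,-10],"roll":0,"grip":1},{"slide":[0,-130,-40],"roll":0,"grip":1},{"slide":[0,-170,-70],"roll":0,"grip":1},{"slide":[0,-200,-110],"roll":0,"grip":1},{"slide":[0,-200,-130],"roll":0,"grip":1},{"slide":[0,-200,-130],"roll":0,"grip":1},{"slide":[0,-200,-130],"roll":0,"grip":1}]'
python3 - <<'E'
from h import *
import pickle
c=camera_info('wrist');a=snapshot('wrist')[:,:,::-1];b=snapshot('side')[:,:,::-1];s=snapshot('scene')[:,:,::-1]
cv2.imwrite('pics/w11.png',a);cv2.imwrite('pics/side11.png',b);cv2.imwrite('pics/scene11.png',s)
t=np.hstack([cv2.resize(s[190:310,170:430],(780,360))]);u=cv2.resize(b[200:360,100:300],(400,320));w=cv2.resize(a,(380,285))
z=np.zeros((320,780,3),'u1');z[:,:400]=u;z[:285,400:780]=w
cv2.imwrite('pics/m11.png',cv2.resize(np.vstack([t,z]),(680,593)))
E
```

```text
time: 13.88
tool_pos: [0.4995, 0.1969, 0.0567]
ee_rot: [-1.57, -0.001, -0.214]
wrist_force: [-3.7, -0.8, 8.1]
width: 0.0006
time: 14.63
tool_pos: [0.4722, 0.0686, 0.2562]
ee_rot: [-1.57, -0.004, -0.218]
wrist_force: [0.8, 0.0, 0.1]
width: 0.0005
```

View pics/m11.png

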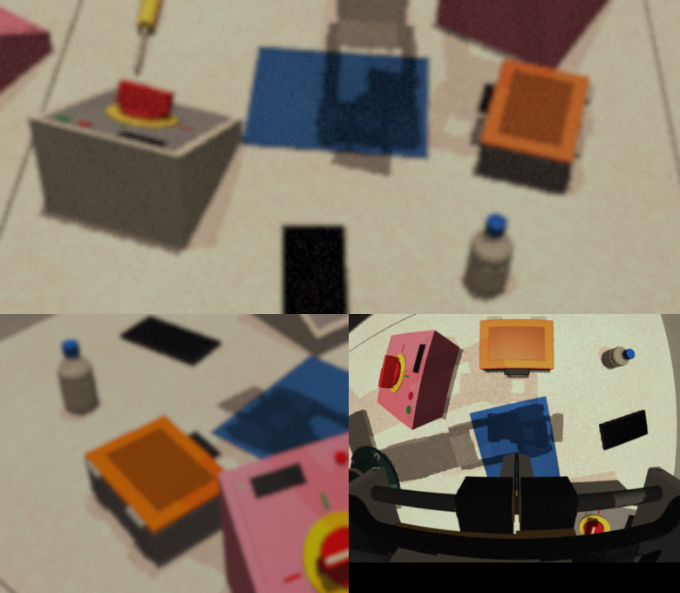

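The lid is down flat in all three views; contact was 6–8 N at a height of 56.7 mm, which is its shut height. Now I look at the white console from above.

```bash
python3 -m creep '[{"slide":[10,-5,-28],"roll":0,"grip":1},{"slide":[22,-14,-60],"roll":0,"grip":1},{"slide":[35,-14,-95],"roll":0,"grip":1},{"slide":[48,-14,-130],"roll":1,"grip":1},{"slide":[61,-14,-165],"roll":3,"grip":1},{"slide":[74,-14,-200],"roll":3,"grip":1},{"slide":[87,-14,-235],"roll":3,"grip":1},{"slide":[100,-14,-270],"roll":3,"grip":1},{"slide":[112,-14,-300],"roll":3,"grip":1},{"slide":[122,-14,-325],"roll":3,"grip":1},{"slide":[122,-14,-330],"roll":3,"grip":1},{"slide":[122,-14,-330],"roll":3,"grip":1},{"slide":[122,-14,-330],"roll":3,"grip":1}]'
python3 - <<'E'
from h import *
import pickle
c=camera_info('wrist');im=snapshot('wrist')[:,:,::-1];cv2.imwrite('pics/w12.png',im);pickle.dump(c,open('w12.pkl','wb'))
cv2.imwrite('pics/w12b.png',cv2.resize(im,None,fx=1.42,fy=1.42,interpolation=cv2.INTER_CUBIC))
E
```

```text
time: 15.87
tool_pos: [0.521, -0.2771, 0.2672]
ee_rot: [-1.569, 0.003, -0.265]
wrist_force: [-0.3, -0.1, -0.3]
width: 0.0003
```

View pics/w12b.png

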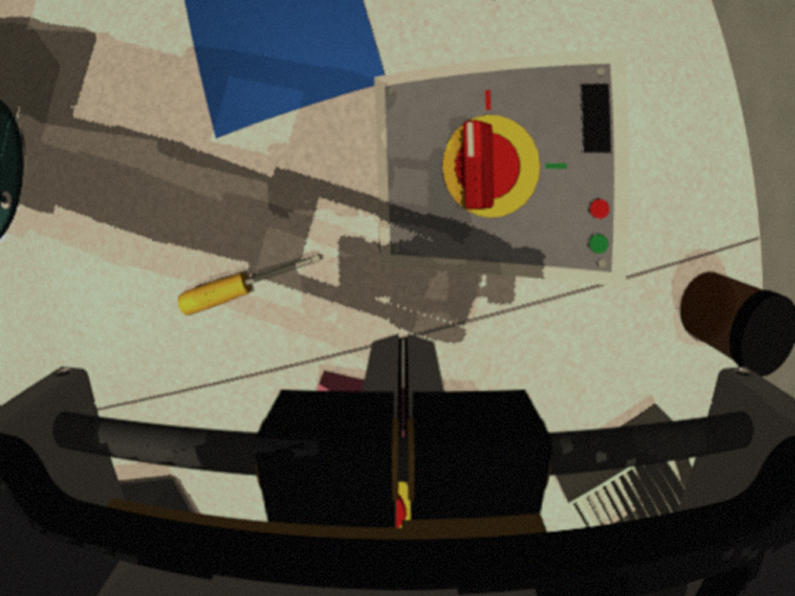

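```bash
python3 -m creep '[{"slide":[-10,-10,10],"roll":0,"grip":1},{"slide":[-25,-20,25],"roll":0,"grip":1},{"slide":[-35,-20,40],"roll":0,"grip":1},{"slide":[-40,-20,50],"roll":0,"grip":1},{"slide":[-40,-20,50],"roll":0,"grip":1},{"slide":[-40,-20,50],"roll":0,"grip":1},{"slide":[-40,-20,50],"roll":0,"grip":1}]'
python3 - <<'E'
from h import *
import pickle
c=camera_info('wrist');im=snapshot('wrist')[:,:,::-1];cv2.imwrite('pics/w13.png',im);pickle.dump(c,open('w13.pkl','wb'))
cv2.imwrite('pics/w13b.png',cv2.resize(im[100:280,240:480],None,fx=3.3,fy=3.3,interpolation=cv2.INTER_CUBIC))
a=cv2.imread('pics/w12.png');cv2.imwrite('pics/w12c.png',cv2.resize(a[30:210,240:480],None,fx=3.3,fy=3.3,interpolation=cv2.INTER_CUBIC))
E
```

```text
time: 16.5
tool_pos: [0.4954, -0.2196, 0.2882]
ee_rot: [-1.571, 0.0, -0.266]
wrist_force: [-0.1, 0.5, -0.1]
width: 0.0005
```

View pics/w13b.png

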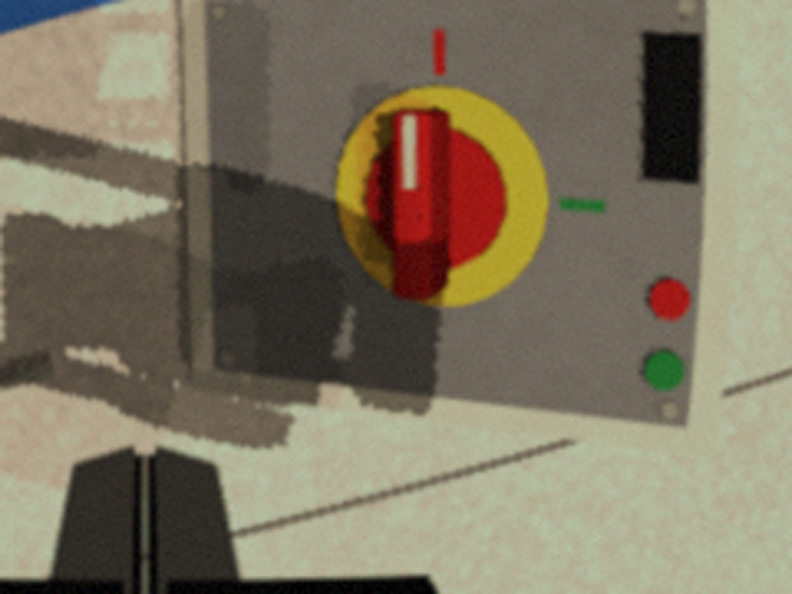

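View pics/w12c.png

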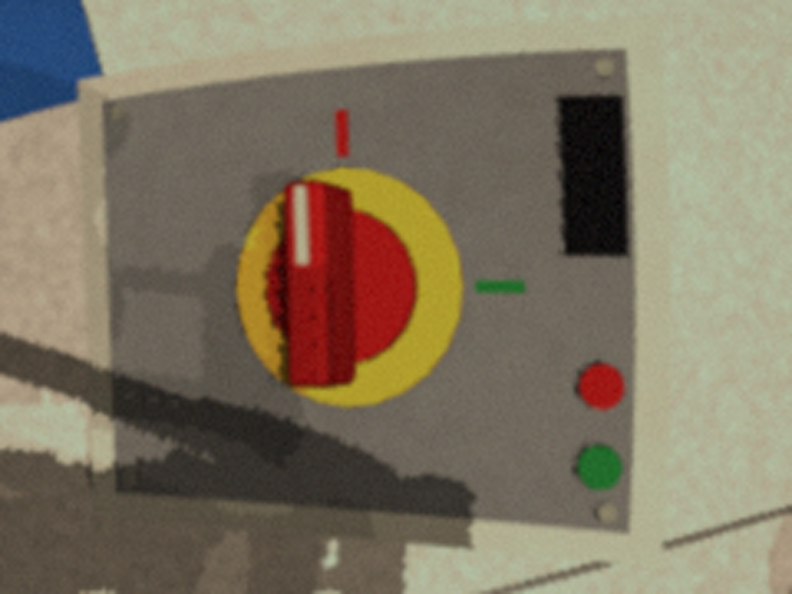

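Run:
```python
from h import *
import pickle
c2=pickle.load(open('w12.pkl','rb'));c3=pickle.load(open('w13.pkl','rb'))
A=lambda p:ray('wrist',240+p[0]/3.3,30+p[1]/3.3,c2)
B=lambda p:ray('wrist',240+p[0]/3.3,100+p[1]/3.3,c3)
P={'ptr out':((301,187),(409,115)),'ptr in':((304,265),(409,189)),'yel':((350,287),(442,196)),'redmark':((342,132),(439,51)),'green':((500,286),(582,205)),
'barTL':((287,185),(392,111)),'barBL':((290,385),(394,297)),'redbtn':((601,386),(668,299)),'grnbtn':((599,467),(663,370))}
for k,(a,b) in P.items():
    x,e=tri([A(a),B(b)]);print(k,x,e[0])
x,e=tri([A((350,287)),B((442,196)),ray('side',284.5,171.5)]);print(x,e)
```

```text
ptr out [ 0.5968 -0.18    0.1191] 5.620859871604592e-05
ptr in [ 0.5911 -0.2036  0.1202] 0.00018015920943192536
yel [ 0.6093 -0.2138  0.0892] 4.509093495711777e-05
redmark [ 0.6198 -0.1624  0.0915] 4.217561824750881e-05
green [ 0.6505 -0.2234  0.1203] 1.2672444431380345e-06
barTL [ 0.5936 -0.1778  0.1113] 0.00037679318486866177
barBL [ 0.5781 -0.2382  0.119 ] 3.3404044644435285e-05
redbtn [ 0.6707 -0.2591  0.1363] 0.00015411643368576166
grnbtn [ 0.665  -0.2835  0.1363] 0.00010691257210177596
[ 0.6077 -0.2141  0.092 ] [np.float64(0.0011447158848424902), np.float64(0.0011397947800507343), np.float64(0.002233131901477421)]
```

The bar is level with its pointer towards +y (OFF). The face centre measures (0.6105,-0.2143) with z about 0.091, and the bar top is at z of about 0.12; both agree with the stated sizes. I will push the pointer end up-slope with the shut fingers.

Run:
```python
from h import *
p,R=toolR(); print(R.T@(np.array([.5601,-.1798,.105])-p)*1000)
```

```text
[ 51.9939 182.9246  55.7825]
```

```bash
python3 -m creep '[{"slide":[17,0,18],"roll":-2,"grip":1},{"slide":[35,0,38],"roll":-2,"grip":1},{"slide":[52,0,56],"roll":-2,"grip":1},{"slide":[52,20,56],"roll":-2,"grip":1},{"slide":[52,50,56],"roll":-2,"grip":1},{"slide":[52,85,56],"roll":-2,"grip":1},{"slide":[52,115,56],"roll":-2,"grip":1},{"slide":[52,140,56],"roll":-2,"grip":1},{"slide":[52,155,56],"roll":-2,"grip":1},{"slide":[52,160,56],"roll":-2,"grip":1},{"slide":[52,160,56],"roll":-2,"grip":1},{"slide":[52,160,56],"roll":-2,"grip":1}]'
python3 - <<'E'
from h import *
p,R=toolR(); print(R.T@(np.array([.5601,-.1798,.105])-p)*1000)
a=snapshot('wrist')[:,:,::-1];b=snapshot('side')[:,:,::-1]
cv2.imwrite('pics/w14.png',a);cv2.imwrite('pics/s14.png',cv2.resize(b[80:250,200:400],None,fx=3.4,fy=3.4))
E
```

```text
time: 17.55
tool_pos: [0.5607, -0.1801, 0.1292]
ee_rot: [-1.571, -0.001, -0.232]
wrist_force: [-0.7, -0.1, 0.2]
width: 0.0003
[-0.6365 24.1777  0.1459]
```

View pics/w14.png

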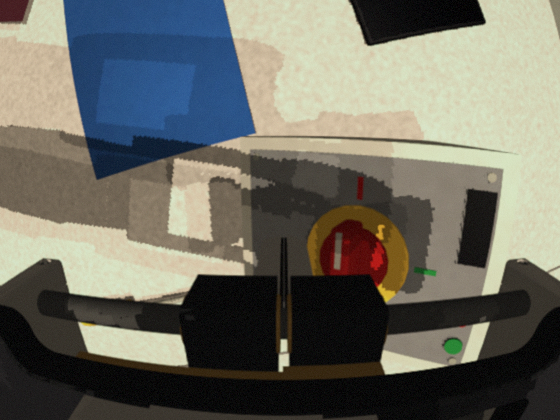

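View pics/s14.png

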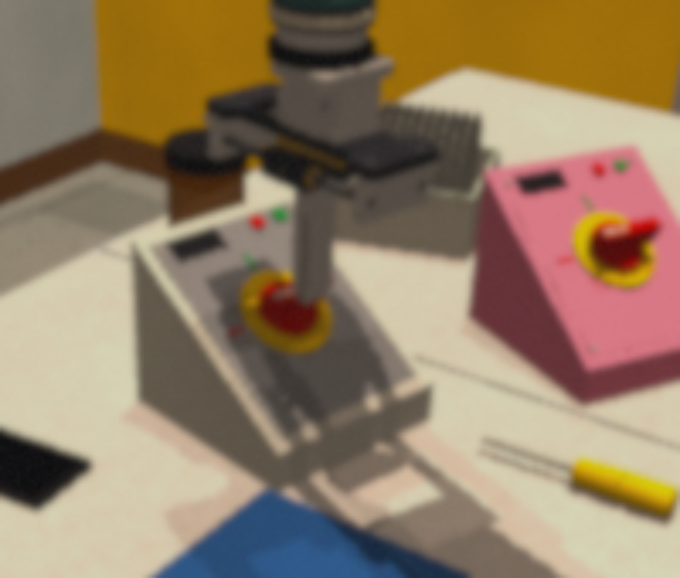

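```bash
python3 -m creep '[{"slide":[0,10,0],"roll":0,"grip":1},{"slide":[0,20,0],"roll":0,"grip":1},{"slide":[0,24,0],"roll":0,"grip":1},{"slide":[5,24,0],"roll":0,"grip":1},{"slide":[11,24,0],"roll":0,"grip":1},{"slide":[16,24,0],"roll":0,"grip":1},{"slide":[20,23,0],"roll":0,"grip":1},{"slide":[23,22,0],"roll":0,"grip":1},{"slide":[26,20,0],"roll":0,"grip":1},{"slide":[26,20,0],"roll":0,"grip":1}]'
python3 - <<'E'
from h import *
print(robot.get_obs()['wrist_force'])
a=snapshot('wrist')[:,:,::-1]
cv2.imwrite('pics/w15.png',cv2.resize(a[100:340,200:480],None,fx=2.5,fy=2.5))
E
```

```text
time: 18.48
tool_pos: [0.5823, -0.1833, 0.1078]
ee_rot: [-1.568, 0.011, -0.231]
wrist_force: [-8.4, 5.6, 2.8]
width: 0.0003
[-8.3806  5.5902  2.8182]
```

View pics/w15.png

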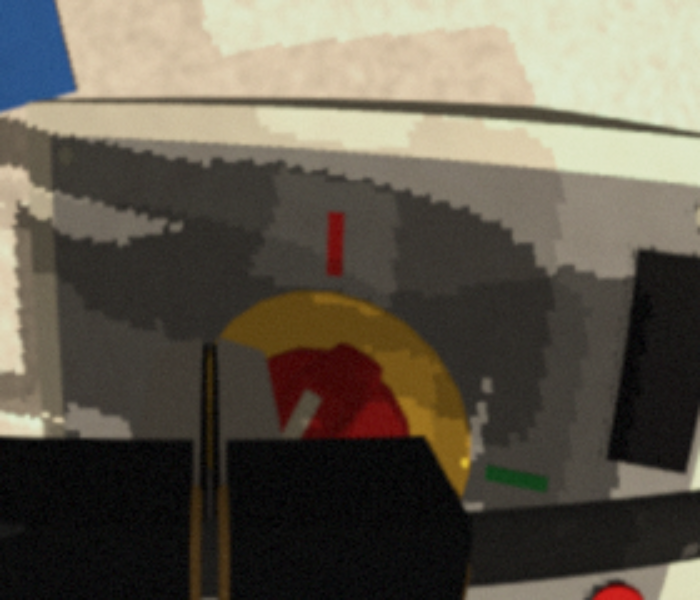

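The bar has turned about 30° (pointer at crop (300,410)), with 10 N on the fingers. I go on up the slope.

```bash
python3 -m creep '[{"slide":[3,-2,0],"roll":0,"grip":1},{"slide":[6,-4,0],"roll":0,"grip":1},{"slide":[9,-6,0],"roll":0,"grip":1},{"slide":[12,-8,0],"roll":0,"grip":1},{"slide":[15,-10,0],"roll":0,"grip":1},{"slide":[17,-11,0],"roll":0,"grip":1},{"slide":[17,-11,0],"roll":0,"grip":1},{"slide":[17,-11,0],"roll":0,"grip":1}]'
python3 - <<'E'
from h import *
a=snapshot('wrist')[:,:,::-1];b=snapshot('side')[:,:,::-1]
cv2.imwrite('pics/w16.png',cv2.resize(a[100:340,200:480],None,fx=2.5,fy=2.5));cv2.imwrite('pics/s16.png',cv2.resize(b[80:250,200:400],None,fx=3.4,fy=3.4))
E
```

```text
time: 19.2
tool_pos: [0.6025, -0.1896, 0.12]
ee_rot: [-1.571, -0.001, -0.232]
wrist_force: [-0.6, -0.0, 0.3]
width: 0.0003
```

View pics/w16.png

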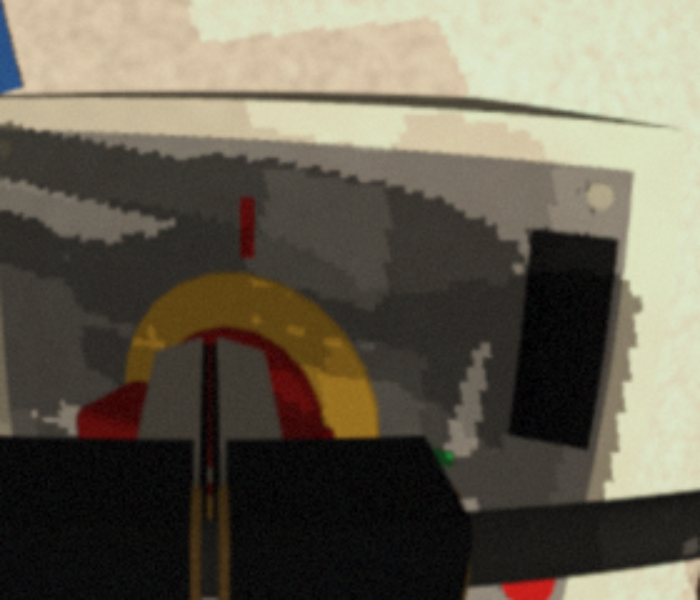

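View pics/s16.png

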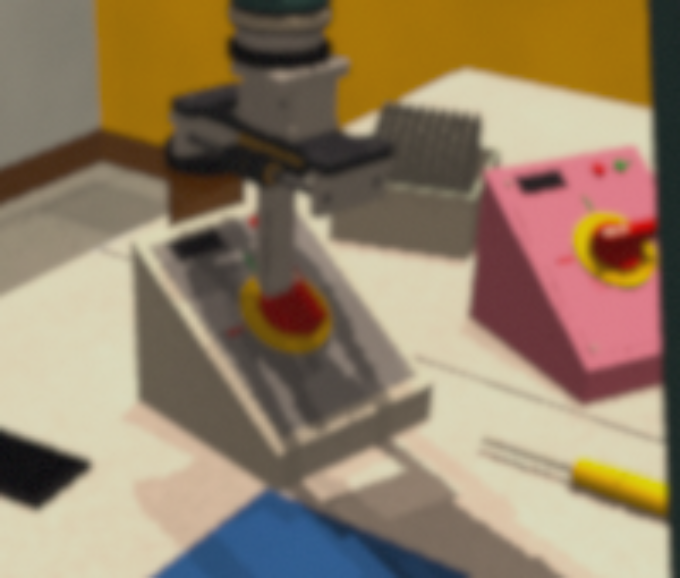

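The contact force has gone, so the bar has fallen over to the far side. I lift clear and check.

```bash
python3 -m creep '[{"slide":[0,0,5],"roll":0,"grip":1},{"slide":[0,-20,5],"roll":0,"grip":1},{"slide":[0,-50,5],"roll":0,"grip":1},{"slide":[-20,-90,0],"roll":0,"grip":1},{"slide":[-50,-125,-20],"roll":0,"grip":1},{"slide":[-80,-150,-40],"roll":0,"grip":1},{"slide":[-100,-160,-50],"roll":0,"grip":1},{"slide":[-105,-160,-55],"roll":0,"grip":1},{"slide":[-105,-160,-55],"roll":0,"grip":1},{"slide":[-105,-160,-55],"roll":0,"grip":1},{"slide":[-105,-160,-55],"roll":0,"grip":1},{"slide":[-105,-160,-55],"roll":0,"grip":1}]'
python3 - <<'E'
from h import *
import pickle
pickle.dump(camera_info('wrist'),open('w17.pkl','wb'));a=snapshot('wrist')[:,:,::-1];b=snapshot('side')[:,:,::-1];s=snapshot('scene')[:,:,::-1]
cv2.imwrite('pics/w17f.png',a);cv2.imwrite('pics/w17.png',cv2.resize(a[60:280,220:480],None,fx=3,fy=2.7))
cv2.imwrite('pics/s17.png',cv2.resize(b,(700,525)));cv2.imwrite('pics/sc17.png',cv2.resize(s,(700,525)))
E
```

```text
time: 20.3
tool_pos: [0.4877, -0.218, 0.2773]
ee_rot: [-1.569, 0.004, -0.231]
wrist_force: [0.8, -0.8, 0.5]
width: 0.0004
```

View pics/w17.png

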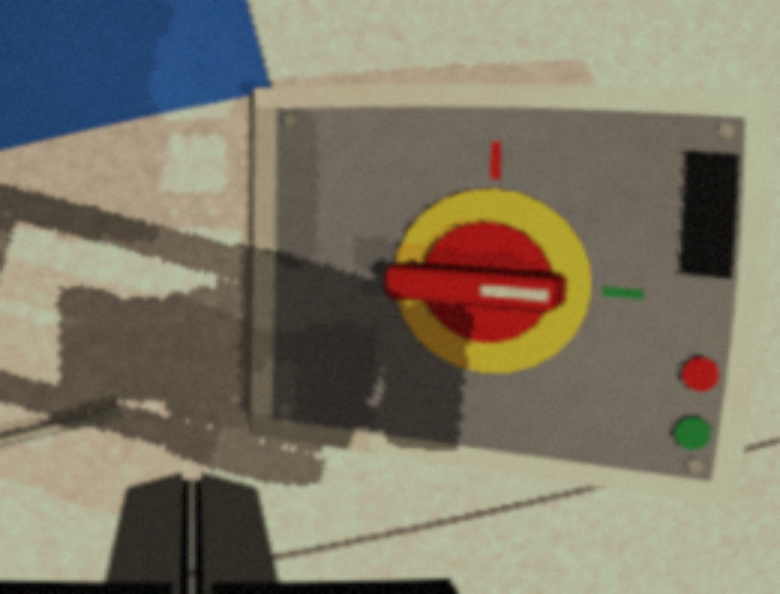

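View pics/s17.png

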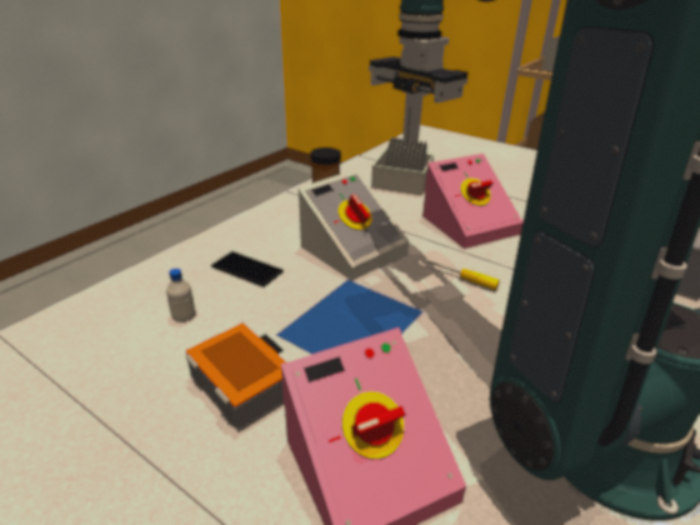

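View pics/sc17.png

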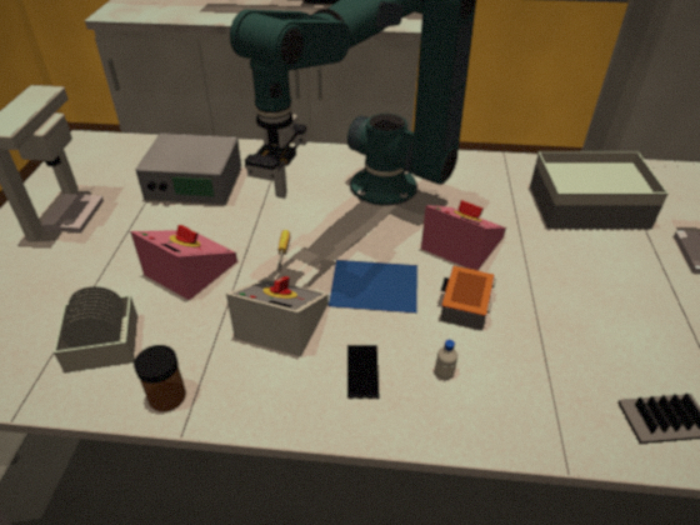

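The pointer at crop (515,293) now looks at the green ON mark at (622,293). I check the angle with numbers.

Run:
```python
from h import *
import pickle
c=pickle.load(open('w17.pkl','rb'));c2=pickle.load(open('w13.pkl','rb'))
e=np.array([.973,-.23,0]);z=np.array([0,0,1.]);l=np.array([.23,.973,0])
a=np.radians(32);n=-np.sin(a)*e+np.cos(a)*z;s=np.cos(a)*e+np.sin(a)*z;F=np.array([.6105,-.2143,.091])
def hit(r,h): p,d=r;x=p+d*(((F+n*h-p)@n)/(d@n))-F;return np.array([x@l,x@s])*1000
W=lambda u,v:ray('wrist',220+u/3,60+v/2.7,c)
a1,b1=hit(W(480,291),37),hit(W(548,295.5),37);print('ON ptr',a1,b1,np.degrees(np.arctan2(*(b1-a1)[::-1])))
t,u=hit(W(388,280),37),hit(W(560,292),37);print('bar',t,u,np.degrees(np.arctan2(*(u-t)[::-1])))
g=[hit(W(603,292),0),hit(W(643,295),0)];print('green',g)
V=lambda u,v:ray('wrist',240+u/3.3,100+v/3.3,c2)
a1,b1=hit(V(409,189),37),hit(V(408,115),37);print('OFF ptr',a1,b1,np.degrees(np.arctan2(*(b1-a1)[::-1])))
```

```text
ON ptr [ 4316.3895 10033.0017] [4255.23   7324.4107] -91.29350971925291
bar [ 4154.1513 13878.0132] [4063.4222 6866.3789] -90.7413547278289
green [array([-0.3701, 42.1875]), array([-0.0344, 57.7256])]
OFF ptr [ 3647.9206 12067.6442] [ 1009.1252 12097.0725] 179.36105331243257
```

Run:
```python
from h import *
import pickle
c=pickle.load(open('w17.pkl','rb'));c2=pickle.load(open('w13.pkl','rb'))
e=np.array([.973,-.23,0]);z=np.array([0,0,1.]);l=np.array([.23,.973,0])
a=np.radians(32);n=-np.sin(a)*e+np.cos(a)*z;s=np.cos(a)*e+np.sin(a)*z;F=np.array([.6105,-.2143,.091])
def hit(r,h): p,d=r;x=p+d*(((F+n*h-p)@n)/(d@n))-F;return np.array([x@l,x@s])*1000
W=lambda u,v:ray('wrist',220+u/3,60+v/2.7,c)
for nm,r1,r2 in [('ON ptr',W(480,291),W(548,295.5)),('ON bar mid',W(388,280),W(552,293)),]:
  A,B=hit(r1,.037),hit(r2,.037);print(nm,A,B,np.degrees(np.arctan2(*(B-A)[::-1])))
V=lambda u,v:ray('wrist',240+u/3.3,100+v/3.3,c2)
A,B=hit(V(409,189),.037),hit(V(408,115),.037);print('OFF',A,B,np.degrees(np.arctan2(*(B-A)[::-1])))
print(robot.get_obs()['time'])
```

```text
ON ptr [-0.276   3.2518] [ 0.2832 28.0196] 88.70649028074712
ON bar mid [  1.2075 -31.9077] [ 1.3796 29.3864] 89.83907173867807
OFF [ 5.9184 -2.4721] [30.3312 -2.7444] -0.6389466875675022
20.45
```

The turn measures about 90°, so the isolator is home at ON. The lid is shut and the arm is clear, so I hand in.

```bash
python3 -c "
from bench import ticket
print(ticket.close_job())"
```

```text
the job is handed in; nothing more can be done
None
```

The test set-up is done as asked, in about 20.5 s of the 64 s allowed, and handed in. No verdict is reported back.

- **Module:** I lifted it by its fin and set it down on the green pad. The contact force was about 2.7 N. The last view before closing showed it flat and square, with green showing on all sides; the blue module was still in its bay.
- **Lid:** I pushed it shut and pressed it with 6–8 N. Contact was at a height of 56.7 mm, which is its shut height (about 56.5 mm). Later side and scene views showed it lying flat.
- **Isolator:** After the lid was shut, I pushed the bar on the white console past mid-turn with about 10 N and it fell to ON by itself. Its pointer measured -0.6° before and 89–90° after, in line with the green mark.
- **At hand-in:** The arm touched nothing. The tablet, bottle and screwdriver were where they started, as far as the final pictures show.

**Checks that disagreed:**
- The box position from the rim corners and from the pad differed by about 3.5 mm. I used the pad, shifted 3 mm towards the divider to keep the gripper clear of the neighbouring pink console.
- The lid's opening angle read 1.87 rad at one corner and 2.08 rad at the other, so I allowed for the larger in the approach.

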